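# Put the specimen containers away on their shape pads

### The arm

A 6-joint arm with a two-finger parallel gripper is mounted at the origin on the work surface. World frame = base frame: x ahead of the robot, y to its left, z up, the work surface at z = 0. Lengths are in m, angles in rad, forces in N, time in s.
With the tool pointing down it reaches from about 0.425 to 0.95 m from the base axis. Payload 3.5 kg.
Tool frame: the origin (TCP) lies at the very end of the fingers, on their centre line; the grasp point (between the pads) lies 19 mm behind it (ctrl.grip_point_offset is the distance from the TCP to the grasp point, in m); z points along the fingers, y is the line along which they close (so a half turn about z gives the same grasp; the last joint's range is limited). The gripper opens to 85 mm and grips with 20 to 120 N. Pads are 22 mm wide; open, the fingers measure 114 mm over their backs; the gripper's body (76 mm by 85 mm) begins 54 mm behind the grasp point. The pads swing forward as they close: fully open they stand 13 mm farther back than shut.
Start: joints at [-1.36, 0.286, 1.577, -0, 1.279, -0.15], TCP at [0.238, -0.632, 0.231] pointing down, gripper open.
Joint ranges: [-2.77, 2.77], [-0.9, 2.22], [0.21, 2.48], [-1.53, 4.67], [0.24, 2.81], [-2.84, 2.84]. Speed limits (rad/s): [2.79, 2.79, 3.14, 3.14, 3.14, 3.14].

### API

Orientations are given as a unit quaternion [x, y, z, w].
In Python, from plant import telemetry, vision, ctrl gives the robot as it stands.
- The arm moves only by the tool arm_command, never from a script. Its argument "series" is one flat list of numbers, 7 for each row, row after row: the shift along the tool's x, y, z in cm, then the turn, a rotation vector about the tool's x, y, z in degrees, then the closure, from 0 (fully open) to 1 (shut). A call has 1 to 10 rows; each row is the pose to reach, as a shift and turn from the pose commanded when the call began, along the tool's axes at that moment; what a row does not reach only later rows make up. A row lasts 1/12 s, in which the tool goes at most 41.7 mm and 7.16 degrees, less where a joint would pass 70% of its speed; a pose out of reach is approached as far as the arm can. A call with a gripper value outside its range is refused whole. The fingers move at their own pace and stop on an object; "force" is the grip in N (left out, the last holds). Time passes only in rows, so rows that repeat a pose let the fingers close. It gives the time, the measured TCP pose, the force, the opening and the grip force at its end, in the units of the state.
- telemetry.get_state(): the state, without advancing time (a new reading comes with each control period).
- vision.read_camera(name): name is "scene" or "top"; returns a dict with "color" (384x512x3 uint8, blue, green, red), "K" (3x3 intrinsics, pixels), "rvec" (rotation vector, rad) and "tvec" (3), from world to camera coordinates, as OpenCV has them. Camera axes: x right, y down, z forward; pixel columns grow to the right and rows downward; lengths in m; the calibration is good to about 2 mm. A picture is of the moment at which its call begins. There is no depth.
- ctrl.sign_off(): hands the job in; it is judged then, once.
The state is a dict: "time": time; "qpos": joint angles; "dq": joint speeds; "joint_efforts": joint torques, N m; "eef_pos": TCP position; "tcp_rot": TCP orientation; "contact_force": force on the tool from outside, world axes, zero at the start; "wrist_torque": the same for the moment, N m; "opening": opening from 0.0 (shut) to 1.0 (fully open); "finger_force": force on a finger pad.
Only numpy, scipy, OpenCV 4.12 (cv2) and the standard library are available. Lean on these libraries where they do the work, as an engineer would, in place of code of your own. Each camera call takes 0.05 s, during which the arm holds its last target. There are 200 camera calls.

### The job

Clear up after the microscope session: stand each of the four loose containers (the round tin, the slim capped vial, the square card box and the oblong slide box) on the white foam pad that bears its own dark shape, centred on the shape, the right way up, and with the two boxes turned in line with their shapes. Leave the tweezers and the eraser lying where they are.

Things in the scene. Friction and masses are not known exactly. Their poses are not given: they have to be found in the camera images.
- tin_mid (a point): Flat round brass-coloured tin with a lid, loose, standing on the table: 60 mm diameter, 30 mm high. Point: its centre, half-way up (15 mm above its underside); z up through the lid.
- vial_mid (a point): Slim upright amber vial with a black cap, loose: body 28 mm diameter, cap 30 mm diameter over the top 15 mm, 62 mm high in all. Point: its centre, half-way up (31 mm above its underside); z up through the cap.
- cardbox_mid (a point): Square brown card specimen box, loose: 54 x 54 mm, 30 mm high, with a small pale label on the lid. Point: its centre, half-way up (15 mm above its underside); x and y square to its sides, z up.
- slidebox_mid (a point): Oblong wooden slide box, loose: 90 mm long (along its x), 35 mm wide (along its y), 30 mm high, with a pale label on the lid. Point: its centre, half-way up (15 mm above its underside); z up. Either way round is right.
- pad_tin_top (a point): One of four fixed white foam pads, 110 x 76 mm and 4 mm thick, with a flat dark shape let into the middle of its top, here a large disc of 66 mm diameter, for the tin. Point: centre of the dark shape, on the pad's top face (4 mm above the table); x along the pad's long side, z up.
- pad_vial_top (a point): One of four fixed white foam pads, 110 x 76 mm and 4 mm thick, with a flat dark shape let into the middle of its top, here a small disc of 36 mm diameter, for the vial. Point: centre of the dark shape, on the pad's top face (4 mm above the table); x along the pad's long side, z up.
- pad_cardbox_top (a point): One of four fixed white foam pads, 110 x 76 mm and 4 mm thick, with a flat dark shape let into the middle of its top, here a square of 60 x 60 mm, its sides parallel to the pad's, for the square card box (any quarter turn is right). Point: centre of the dark shape, on the pad's top face (4 mm above the table); x along the pad's long side, z up.
- pad_slidebox_top (a point): One of four fixed white foam pads, 110 x 76 mm and 4 mm thick, with a flat dark shape let into the middle of its top, here an oblong of 96 x 41 mm, its long side along the pad's long side (x), for the slide box. Point: centre of the dark shape, on the pad's top face (4 mm above the table); x along the pad's long side, z up.
- tweezers_mid (a point): Dark steel tweezers lying loose among the things, about 126 mm long (along x), 18 mm wide, 6 mm high; not to be moved. Point: about their middle, 3 mm above the table.
- eraser_mid (a point): White eraser in a blue sleeve lying loose among the things, 42 mm long (along x), 20 mm wide, 13 mm high; not to be moved. Point: its centre, 6 mm above the table.
Not all that is in view belongs to the job. Of the things shaped like the part that bears slidebox_mid, the wooden one is meant. Several things look just like the part that bears tin_mid: the one meant starts farthest to the robot's right.

How it is judged:
At the end, for the whole second after the job is handed in: Each container rests still on the pad with its own shape: centre within 12 mm of the shape's centre, at pad height within 4 mm, upright within 0.12 rad; the slide box's long side (either way round) and the square box's sides within 0.22 rad of those of their shapes (horizontal distance between tin_mid and pad_tin_top below 0.012 m and z of tin_mid in the frame of pad_tin_top between 0.011 and 0.019 m and angle between each of tin_mid, vial_mid, cardbox_mid, slidebox_mid's own z axis and vertical below 0.12 rad and linear speed of each of tin, vial, cardbox, slidebox below 0.02 m/s and horizontal distance between vial_mid and pad_vial_top below 0.012 m and z of vial_mid in the frame of pad_vial_top between 0.027 and 0.035 m and horizontal distance between cardbox_mid and pad_cardbox_top below 0.012 m and z of cardbox_mid in the frame of pad_cardbox_top between 0.011 and 0.019 m and horizontal distance between slidebox_mid and pad_slidebox_top below 0.012 m and z of slidebox_mid in the frame of pad_slidebox_top between 0.011 and 0.019 m and angle between the x axis of slidebox_mid and the x axis of pad_slidebox_top, either way round below 0.22 rad and (angle between the x axis of cardbox_mid and the x axis of pad_cardbox_top, either way round below 0.22 rad or angle between the x axis of cardbox_mid and the y axis of pad_cardbox_top, either way round below 0.22 rad)); the robot touches nothing.
It fails at once if the tweezers were shifted by more than 25 mm (distance of tweezers_mid from where it was at the start of the episode above 0.025 m).
It fails at once if the eraser was shifted by more than 25 mm (distance of eraser_mid from where it was at the start of the episode above 0.025 m).
It also fails if it takes over 120 s, if anything falls off the work surface, if the arm or the gripper's body presses on something with over 40 N, if the wrist force passes 120 N, or if a joint passes its speed limit or range.

## Working session

There is one attempt and no reset: what is moved stays moved. The work goes in short steps, Python scripts to look and compute and a tool call to move; the robot and the scene stay as the last step left them, time stands still between calls to the robot, and variables do not carry over. Pictures are saved under pics/ and viewed, at most 14 in all, crops included, and the job is handed in when it is done.

Besides the shell and the picture viewer there is one more tool, called by a JSON object that holds its "op" and its "data". arm_command: Moves the arm, as the interface text tells. Its arguments: {"type":"object","properties":{"series":{"type":"array","items":{"type":"number"}},"force":{"type":"number"}},"required":["series"]}

```bash
mkdir -p pics; ls; python3 - <<'E'
from plant import telemetry, vision, ctrl
import cv2,numpy as np
s=telemetry.get_state();print({k:np.round(v,3) for k,v in s.items()})
for n in("scene","top"):
    c=vision.read_camera(n);cv2.imwrite(f"pics/{n}0.png",c["color"])
    R=cv2.Rodrigues(np.array(c["rvec"]))[0];print(n,c["K"],R,-R.T@np.array(c["tvec"]).ravel())
E
```

```text
pics
{'time': np.float64(0.0), 'qpos': array([-1.36 ,  0.287,  1.578, -0.   ,  1.279, -0.15 ]), 'dq': array([ 0.   ,  0.001, -0.001,  0.   ,  0.001, -0.001]), 'joint_efforts': array([ 1.0000e-03, -4.0598e+01, -2.9262e+01, -0.0000e+00,  6.0000e-03,
        0.0000e+00]), 'eef_pos': array([ 0.238, -0.631,  0.23 ]), 'tcp_rot': array([ 0.984,  0.179, -0.   , -0.001]), 'contact_force': array([-0.098, -0.289, -0.205]), 'wrist_torque': array([ 0.02 , -0.01 , -0.022]), 'finger_force': np.float64(0.0), 'opening': np.float64(0.997)}
scene [[368.32122423   0.         254.93259375]
 [  0.         368.32122423 183.65318042]
 [  0.           0.           1.        ]] [[-0.46293571  0.8862754  -0.01436775]
 [ 0.63427964  0.31989884 -0.70381395]
 [-0.61917676 -0.33493378 -0.71023904]] [1.07671345 0.31248838 0.7543745 ]
top [[422.26435851   0.         252.95735825]
 [  0.         422.26435851 188.47232067]
 [  0.           0.           1.        ]] [[ 0.00700102 -0.99995693 -0.00609313]
 [-0.97817937 -0.00558303 -0.20768716]
 [ 0.20764419  0.00741419 -0.97817632]] [0.20194595 0.00516282 1.40531429]
```

View pics/top0.png

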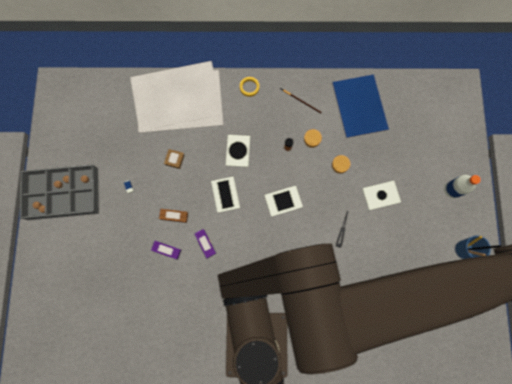

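View pics/scene0.png

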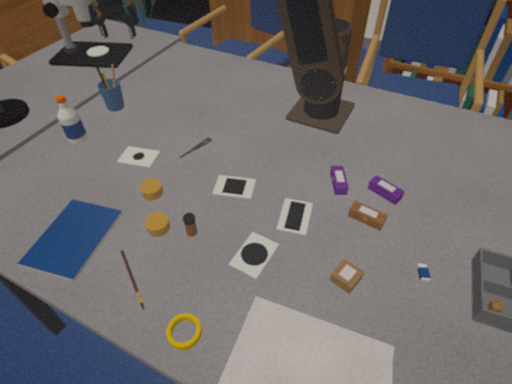

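The top view (columns → −y, rows up → +x) shows two tins, at (341,164) and (313,138). The one with the larger column, (341,164), is farthest to the robot's right, so it is the one meant. There are three oblong boxes. (174,215) is wooden brown and is the one meant; (205,243) and (166,250) are purple.

The vial is at (289,144) and the card box at (174,158). The pads are tin (238,150), slide (226,194), card (284,201) and vial (382,195). The tweezers are at (343,228) and the eraser at (129,186).

The scene view shows the same things: right tin (151,189), slide box (367,215), vial (190,225), card box (347,275).

```bash
cat > h.py <<'E'
from plant import telemetry, vision, ctrl
import cv2,numpy as np
def cast(c,uv,z):
    R=cv2.Rodrigues(np.array(c["rvec"]))[0];C=-R.T@np.array(c["tvec"]).ravel()
    uv=np.atleast_2d(uv).astype(float);d=np.c_[uv,np.ones(len(uv))]@np.linalg.inv(c["K"]).T@R
    return (C+d*((z-C[2])/d[:,2])[:,None])[:,:2]
def blob(c,seed,kind,r=26):
    hsv=cv2.cvtColor(c["color"],cv2.COLOR_BGR2HSV).astype(int);H,S,V=hsv[...,0],hsv[...,1],hsv[...,2]
    m={"sat":(S>90)&(V>50),"dark":V<75,"vial":(V<75)|(S>90),"white":(V>175)&(S<60)}[kind].astype(np.uint8)
    w=np.zeros_like(m);cv2.circle(w,seed,r,1,-1)
    cs,_=cv2.findContours(m*w,cv2.RETR_EXTERNAL,cv2.CHAIN_APPROX_NONE)
    return cv2.convexHull(max(cs,key=cv2.contourArea))
def meas(c,seed,kind,z,r=26):
    # filled hull at subpixel: centroid by moments, side angle by minAreaRect on the plane
    h=blob(c,seed,kind,r);M=cv2.moments(h);p=cast(c,[M["m10"]/M["m00"],M["m01"]/M["m00"]],z)[0]
    rect=cv2.minAreaRect((cast(c,h[:,0],z)*1000).astype(np.float32));b=cv2.boxPoints(rect)
    e=max(b[1]-b[0],b[2]-b[1],key=np.linalg.norm);a=np.degrees(np.arctan2(e[1],e[0]))%180
    return np.r_[p*1000,a,sorted(rect[1])].round(1)
E
python3 - <<'E'
from h import *
T=vision.read_camera("top");S=vision.read_camera("scene")
for n,t,s,k,z in[("tin",(341,164),(151,189),"sat",.015),("vial",(289,144),(190,225),"vial",.031),("card",(174,158),(347,275),"sat",.015),("slide",(174,215),(367,215),"sat",.015),
 ("Ptin",(238,150),(254,254),"dark",.004),("Pvial",(382,195),(139,156),"dark",.004),("Pcard",(284,201),(235,186),"dark",.004),("Pslide",(226,194),(295,216),"dark",.004),
 ("padtin",(238,150),(254,254),"white",.004),("padvial",(382,195),(139,156),"white",.004),("padcard",(284,201),(235,186),"white",.004),("padslide",(226,194),(295,216),"white",.004),("tin2",(313,138),(157,224),"sat",.015),
 ("eraser",(129,186),(424,272),"sat",.006),("tweez",(343,228),(196,148),"dark",.003)]:
    r=14 if n in("tin","tin2","vial") else 23
    print(n,meas(T,t,k,z,r),meas(S,s,k,z,r+(4 if r<20 else 4)))
a=cv2.resize(T["color"][120:270,150:270],None,fx=4,fy=4);b=cv2.resize(T["color"][120:270,275:365],None,fx=4,fy=4)
cv2.imwrite("pics/crop1.png",np.hstack([a[:600],b[:600,:320]]))
E
```

```text
tin [ 585.5 -282.3   90.3   59.9   61.7] [ 580.5 -287.5   54.5   58.2   84.8]
vial [ 650.2 -103.4  179.3   23.8   42.8] [ 645.4 -108.5   45.9   26.5   73.3]
card [601.  287.2  75.9  55.4  56.7] [598.3 282.7 165.2  55.6  66.8]
slide [405.1 281.   83.2  36.4  92.6] [402.1 276.9  83.1  58.5  90.5]
Ptin [6.35e+02 7.07e+01 6.00e-01 5.20e+01 5.78e+01] [634.9  66.9 117.   57.1  58.2]
Pvial [ 481.1 -418.3  176.9   23.6   24.7] [ 478.  -423.8  116.6   23.8   25.1]
Pcard [458.6 -86.2  17.6  51.6  52.6] [457.6 -90.4 107.3  52.1  52.9]
Pslide [479.9 110.3  12.4  33.2  89.6] [481.  106.9  12.7  35.   89.1]
padtin [634.   70.1 177.1  78.8 111.9] [663.8  64.9  86.3  51.3  73.2]
padvial [ 480.1 -417.9  104.5   78.1  112.2] [ 479.4 -422.8  104.5   72.3  105.8]
padcard [458.4 -86.4 107.3  78.7 112. ] [458.4 -89.1 107.8  72.8 106.6]
padslide [479.7 110.2  12.6  78.6 112.3] [487.5 127.3  12.2  49.3 108.1]
tin2 [ 6.777e+02 -1.881e+02  3.000e-01  5.920e+01  6.160e+01] [ 673.2 -193.2   42.3   59.1   80.2]
eraser [509.4 442.7   3.9  17.   21.1] [504.4 437.4  26.5  23.   23.7]
tweez [ 313.6 -267.6   76.2   12.1   16. ] [ 356.8 -285.1  179.5    2.9   15.4]
```

View pics/crop1.png

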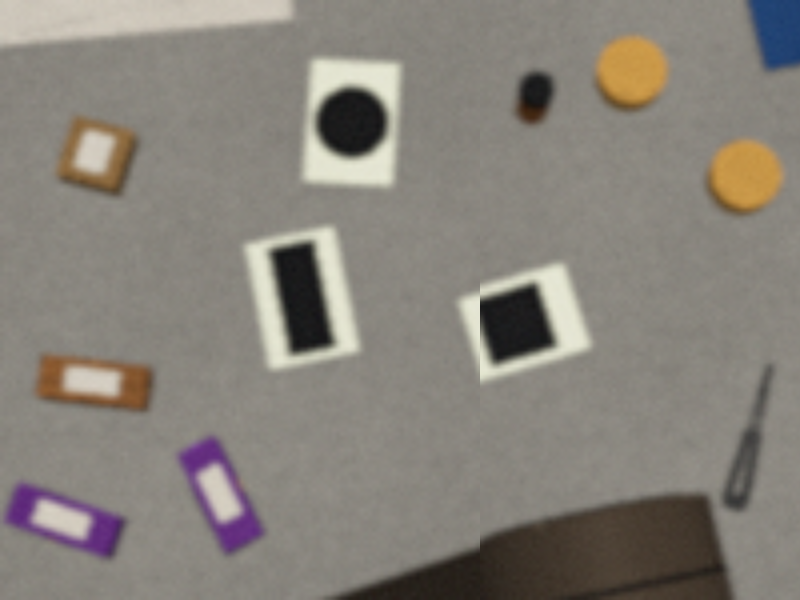

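The crop confirms both picks. The wooden slide box at crop (95,382) is brown, against two purple ones. The tin at crop (745,175) is right of the one at (632,72). First I compute the move above the tin.

```bash
cat > go.py <<'E'
# python3 go.py x y z(mm) yaw(deg): shift in tool axes (cm), turn about tool axes (deg) to a tool-down pose
import sys
from h import *
from scipy.spatial.transform import Rotation as Ro
x,y,z,yaw=map(float,sys.argv[1:5]);s=telemetry.get_state()
R=Ro.from_quat(s["tcp_rot"]);t=Ro.from_euler("z",yaw,degrees=True)*Ro.from_euler("x",180,degrees=True)
print("shift",R.inv().apply(np.array([x,y,z])/10-np.array(s["eef_pos"])*100).round(2),"turn",(R.inv()*t).as_rotvec(degrees=True).round(1),"pos",np.round(s["eef_pos"],4),"q",np.round(s["qpos"],2))
E
python3 go.py 583 -285 120 20
```

```text
shift [ 44.47 -20.2   11.08] turn [-0.1 -0.   0.7] pos [ 0.2382 -0.6311  0.2304] q [-1.36  0.29  1.58 -0.    1.28 -0.15]
```

{"op": "arm_command", "data": {"series": [44.5,-20.2,5,0,0,0,0,44.5,-20.2,5,0,0,0,0,44.5,-20.2,5,0,0,0,0,44.5,-20.2,5,0,0,0,0,44.5,-20.2,5,0,0,0,0,44.5,-20.2,5,0,0,0,0,44.5,-20.2,5,0,0,0,0,44.5,-20.2,5,0,0,0,0,44.5,-20.2,5,0,0,0,0,44.5,-20.2,5,0,0,0,0], "force": 40}}

```text
time: 1.03
eef_pos: [0.532, -0.3362, 0.1886]
tcp_rot: [0.984, 0.179, -0.0, -0.0]
contact_force: [0.2, -0.8, -0.6]
opening: 0.999
finger_force: 0.0
```

```bash
python3 go.py 583 -285 50 20
```

```text
shift [ 6.58 -2.99 13.86] turn [-0.   0.   0.7] pos [ 0.532  -0.3362  0.1886] q [-0.72  0.22  1.73 -0.    1.19  0.49]
```

{"op": "arm_command", "data": {"series": [6.6,-3,3,0,0,0,0,6.6,-3,6,0,0,0,0,6.6,-3,6,0,0,0,0,6.6,-3,6,0,0,0,0,6.6,-3,6,0,0,0,0]}}

```text
time: 1.45
eef_pos: [0.5814, -0.2865, 0.1279]
tcp_rot: [0.984, 0.18, -0.001, -0.001]
contact_force: [-0.0, 0.6, 0.9]
opening: 0.997
finger_force: 0.0
```

```bash
python3 go.py 583 -285 0 20; python3 - <<'E'
from h import *
c=vision.read_camera("scene")["color"];cv2.imwrite("pics/s1.png",cv2.resize(c[80:280,40:290],None,fx=3,fy=3))
E
```

```text
shift [ 0.22 -0.06 12.79] turn [-0.1  0.1  0.7] pos [ 0.5814 -0.2865  0.1279] q [-0.61  0.33  1.72 -0.    1.09  0.6 ]
```

View pics/s1.png

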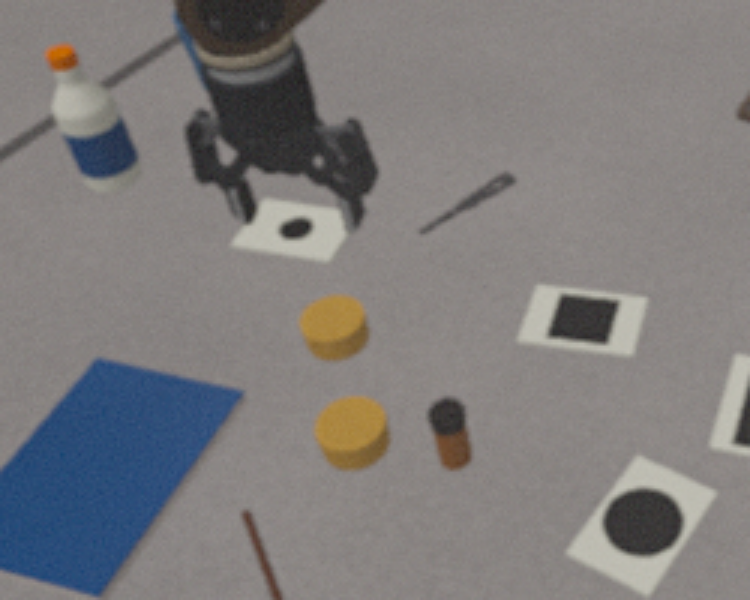

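The open gripper hangs above the right tin (crop 335,325), with fingertips at crop (245,215) and (355,220). Going down.

{"op": "arm_command", "data": {"series": [0.2,0,4,0,0,0,0,0.2,0,8,0,0,0,0,0.2,0,10,0,0,0,0,0.2,0,11.5,0,0,0,0,0.2,0,12.6,0,0,0,0,0.2,0,12.6,0,0,0,0]}}

```text
time: 2.0
eef_pos: [0.5831, -0.2868, 0.0021]
tcp_rot: [0.984, 0.179, -0.0, -0.0]
contact_force: [-0.6, 1.2, -0.3]
opening: 0.998
finger_force: 0.0
```

{"op": "arm_command", "data": {"series": [0,0,0,0,0,0,1,0,0,0,0,0,0,1,0,0,0,0,0,0,1,0,0,0,0,0,0,1,0,0,0,0,0,0,1,0,0,0,0,0,0,1,0,0,0,0,0,0,1,0,0,0,0,0,0,1], "force": 40}}

```text
time: 2.67
eef_pos: [0.5858, -0.2873, 0.0059]
tcp_rot: [0.984, 0.179, 0.002, 0.002]
contact_force: [0.3, 0.1, 6.8]
opening: 0.687
finger_force: 43.4
```

Gripped at an opening of 0.69, about 60 mm. Lifting.

{"op": "arm_command", "data": {"series": [0,0,-2,0,0,0,1,0,0,-5,0,0,0,1,0,0,-8,0,0,0,1,0,0,-11,0,0,0,1,0,0,-11,0,0,0,1]}}

```text
time: 3.08
eef_pos: [0.5879, -0.2882, 0.1214]
tcp_rot: [0.984, 0.18, 0.005, 0.005]
contact_force: [1.5, -0.7, 1.6]
opening: 0.682
finger_force: 43.3
```

```bash
python3 go.py 635 69 110 20
```

```text
shift [ 17.03 -31.76   0.91] turn [ 0.6 -0.4  0.7] pos [ 0.5879 -0.2882  0.1214] q [-0.61  0.34  1.72  0.    1.07  0.6 ]
```

{"op": "arm_command", "data": {"series": [17,-31.8,0,0,0,0,1,17,-31.8,0,0,0,0,1,17,-31.8,0,0,0,0,1,17,-31.8,0,0,0,0,1,17,-31.8,0,0,0,0,1,17,-31.8,0,0,0,0,1,17,-31.8,0,0,0,0,1,17,-31.8,0,0,0,0,1,17,-31.8,0,0,0,0,1,17,-31.8,0,0,0,0,1]}}

```text
time: 3.92
eef_pos: [0.6303, 0.0772, 0.1124]
tcp_rot: [0.983, 0.182, -0.0, -0.001]
contact_force: [-0.4, 0.6, -0.7]
opening: 0.688
finger_force: 43.3
```

```bash
python3 go.py 635 69 6 20; python3 - <<'E'
from h import *
c=vision.read_camera("scene")["color"];cv2.imwrite("pics/s2.png",cv2.resize(c[120:320,130:380],None,fx=3,fy=3))
E
```

```text
shift [ 0.14  0.96 10.64] turn [-0.1 -0.   1. ] pos [0.6303 0.0772 0.1124] q [-0.04  0.32  1.77  0.    1.06  1.16]
```

View pics/s2.png

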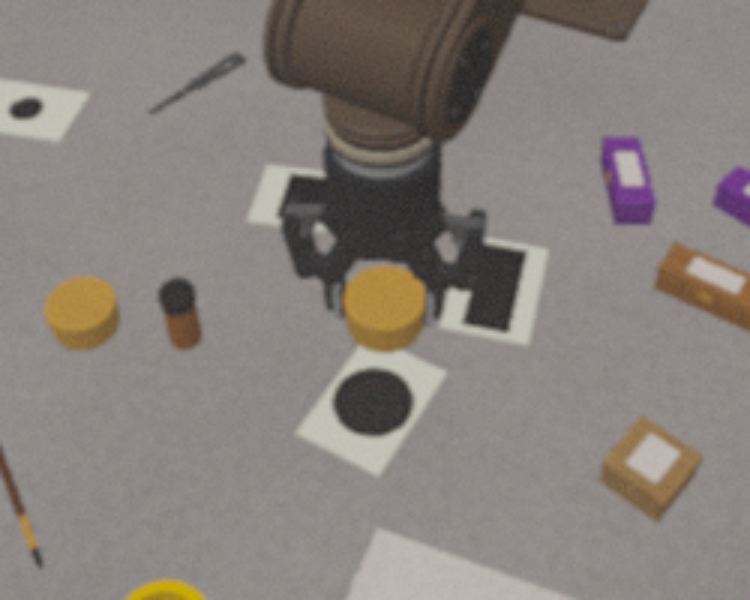

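The tin is held upright (crop 385,305), over its pad (crop 373,402). Lowering it.

{"op": "arm_command", "data": {"series": [0.1,1,2,0,0,0.7,1,0.1,1,5,0,0,0.7,1,0.1,1,7,0,0,0.7,1,0.1,1,8.5,0,0,0.7,1,0.1,1,9.2,0,0,0.7,1,0.1,1,9.8,0,0,0.7,1,0.1,1,10,0,0,0.7,1,0.1,1,10.1,0,0,0.7,1,0.1,1,10.1,0,0,0.7,1,0.1,1,10.1,0,0,0.7,1]}}

```text
time: 4.8
eef_pos: [0.6362, 0.0626, 0.0132]
tcp_rot: [0.985, 0.173, 0.001, 0.0]
contact_force: [-0.3, -0.1, -0.6]
opening: 0.688
finger_force: 43.3
```

```bash
python3 go.py 635 69 9 20; python3 - <<'E'
from h import *
for n,s in(("top",(238,150)),("scene",(254,250))):
    print(meas(vision.read_camera(n),s,"sat",.019,20))
E
```

```text
shift [ 0.1  -0.64  0.42] turn [ 0.1 -0.1 -0. ] pos [0.6362 0.0626 0.0132] q [-0.06  0.46  1.79  0.    0.89  1.16]
[572.2  72.1   0.9   3.4   3.5]
[632.7  59.2  27.1  60.9  77.6]
```

{"op": "arm_command", "data": {"series": [0,-0.6,0.1,0,0,0,1,0,-0.6,0.3,0,0,0,1,0,-0.6,0.4,0,0,0,1,0,-0.6,0.4,0,0,0,1,0,-0.6,0.4,0,0,0,1,0,-0.6,0.4,0,0,0,1]}}

```text
time: 5.4
eef_pos: [0.6333, 0.0692, 0.0099]
tcp_rot: [0.985, 0.174, -0.0, -0.0]
contact_force: [-5.1, 1.5, 8.8]
opening: 0.685
finger_force: 44.0
```

```bash
python3 go.py 635 69 9 20; python3 - <<'E'
from h import *
print(meas(vision.read_camera("scene"),(254,250),"sat",.019,22))
E
```

```text
shift [0.15 0.07 0.09] turn [-0.1  0.  -0. ] pos [0.6333 0.0692 0.0099] q [-0.05  0.46  1.79  0.    0.89  1.17]
[632.3  66.7  27.1  60.7  77.2]
```

In contact with the pad and within about 3 mm of the shape's centre. Releasing and rising.

{"op": "arm_command", "data": {"series": [0,0,0,0,0,0,0.2,0,0,0,0,0,0,0,0,0,0,0,0,0,0,0,0,0,0,0,0,0,0,0,-1,0,0,0,0,0,0,-3,0,0,0,0,0,0,-7,0,0,0,0,0,0,-11,0,0,0,0,0,0,-11,0,0,0,0,0,0,-11,0,0,0,0]}}

```text
time: 6.28
eef_pos: [0.636, 0.0681, 0.1229]
tcp_rot: [0.985, 0.173, 0.004, 0.001]
contact_force: [-0.4, -0.2, 0.1]
opening: 1.0
finger_force: 0.0
```

```bash
python3 go.py 600 285 115 76;  python3 go.py 600 285 115 -14;
```

```text
shift [  4.02 -21.61   0.75] turn [  0.4  -0.3 -56. ] pos [0.636  0.0681 0.1229] q [-0.05  0.31  1.75 -0.    1.07  1.17]
shift [  4.02 -21.61   0.75] turn [ 0.1 -0.5 34. ] pos [0.636  0.0681 0.1229] q [-0.05  0.31  1.75 -0.    1.07  1.17]
```

{"op": "arm_command", "data": {"series": [2,-6,0,0,0,7,0,3,-13,0,0,0,14,0,4,-20,0,0,0,21,0,4,-21.6,0,0,0,28,0,4,-21.6,0,0,0,34,0,4,-21.6,0,0,0,34,0,4,-21.6,0,0,0,34,0,4,-21.6,0,0,0,34,0]}}

```text
time: 6.95
eef_pos: [0.5957, 0.2855, 0.1163]
tcp_rot: [0.993, -0.121, -0.001, 0.001]
contact_force: [0.0, 0.4, 0.0]
opening: 0.999
finger_force: 0.0
```

```bash
python3 go.py 600 285 2 -14; python3 - <<'E'
from h import *
T=vision.read_camera("top");S=vision.read_camera("scene")
print("tin",meas(T,(238,150),"sat",.019,22),meas(S,(254,250),"sat",.019,24));print("card",meas(T,(174,158),"sat",.015,23),meas(S,(347,275),"sat",.015,27))
cv2.imwrite("pics/s3.png",cv2.resize(S["color"][130:330,200:450],None,fx=3,fy=3))
E
```

```text
shift [ 0.45 -0.07 11.43] turn [0.1 0.1 0.1] pos [0.5957 0.2855 0.1163] q [ 0.29  0.37  1.7  -0.    1.08  2.11]
tin [6.335e+02 7.120e+01 6.000e-01 5.490e+01 6.080e+01] [633.2  67.4  27.1  55.7  74.2]
card [588.3 271.2 156.3  20.3  47.9] [598.  282.8 165.5  55.4  67.5]
```

View pics/s3.png

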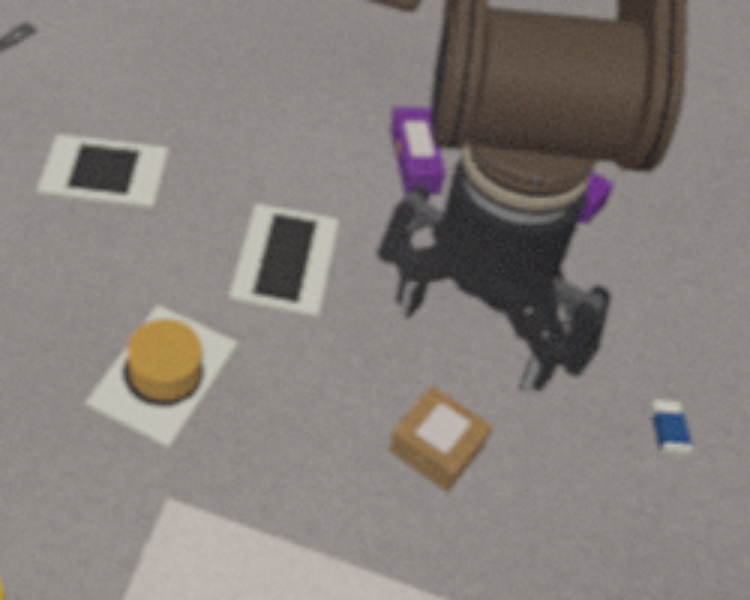

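The tin stands centred on its disc (crop 165,360). The gripper is aligned over the card box (crop 441,435), and the eraser (crop 672,428) is clear. Going down and gripping.

{"op": "arm_command", "data": {"series": [0.4,0,4,0,0,0,0,0.4,0,7.5,0,0,0,0,0.4,0,9.5,0,0,0,0,0.4,0,10.7,0,0,0,0,0.4,0,11.3,0,0,0,0,0.4,0,11.3,0,0,0,0,0.4,0,11.3,0,0,0,0]}}

```text
time: 7.63
eef_pos: [0.6022, 0.2837, 0.0062]
tcp_rot: [0.992, -0.123, 0.001, -0.0]
contact_force: [0.5, 0.3, 0.4]
opening: 0.995
finger_force: 0.0
```

{"op": "arm_command", "data": {"series": [0,0,0,0,0,0,1,0,0,0,0,0,0,1,0,0,0,0,0,0,1,0,0,0,0,0,0,1,0,0,0,0,0,0,1,0,0,0,0,0,0,1,0,0,0,0,0,0,1,0,0,0,0,0,0,1], "force": 40}}

```text
time: 8.3
eef_pos: [0.6022, 0.2845, 0.0069]
tcp_rot: [0.993, -0.122, 0.001, -0.001]
contact_force: [-1.2, -0.6, 6.4]
opening: 0.621
finger_force: 43.6
```

{"op": "arm_command", "data": {"series": [0,0,-2,0,0,0,1,0,0,-5,0,0,0,1,0,0,-8,0,0,0,1,0,0,-10,0,0,0,1,0,0,-11,0,0,0,1,0,0,-11,0,0,0,1]}}

```text
time: 8.8
eef_pos: [0.6024, 0.2846, 0.118]
tcp_rot: [0.993, -0.122, 0.002, -0.001]
contact_force: [0.6, 0.1, 1.0]
opening: 0.626
finger_force: 42.9
```

```bash
python3 go.py 458 -88 110 17.5
```

```text
shift [-5.   39.65  0.67] turn [ -0.1  -0.3 -31.5] pos [0.6024 0.2846 0.118 ] q [0.29 0.37 1.69 0.   1.08 2.1 ]
```

{"op": "arm_command", "data": {"series": [-0.5,4,0,0,0,-6,1,-1,8,0,0,0,-12,1,-1.5,12,0,0,0,-18,1,-2,16,0,0,0,-24,1,-2.5,20,0,0,0,-28,1,-3,24,0,0,0,-31.5,1,-3.5,28,0,0,0,-31.5,1,-4,32,0,0,0,-31.5,1,-4.5,36,0,0,0,-31.5,1,-5,39.6,0,0,0,-31.5,1]}}

```text
time: 9.63
eef_pos: [0.4539, -0.0892, 0.1127]
tcp_rot: [0.988, 0.152, -0.002, -0.001]
contact_force: [0.5, -1.3, -1.2]
opening: 0.626
finger_force: 42.9
```

{"op": "arm_command", "data": {"series": [0,0,0,0,0,0,1,0,0,0,0,0,0,1,0,0,0,0,0,0,1]}}

```text
time: 9.88
eef_pos: [0.4555, -0.0876, 0.1135]
tcp_rot: [0.988, 0.151, -0.001, -0.001]
contact_force: [0.2, 1.1, -0.7]
opening: 0.625
finger_force: 42.9
```

```bash
python3 go.py 458 -88 11 17.5
```

```text
shift [ 0.25  0.13 10.25] turn [-0.1  0.1 -0.1] pos [ 0.4555 -0.0876  0.1135] q [-0.41 -0.05  2.18  0.    1.02  0.86]
```

{"op": "arm_command", "data": {"series": [0.2,0.1,3,0,0,0,1,0.2,0.1,6,0,0,0,1,0.2,0.1,8,0,0,0,1,0.2,0.1,9,0,0,0,1,0.2,0.1,9.6,0,0,0,1,0.2,0.1,10,0,0,0,1,0.2,0.1,10,0,0,0,1,0.2,0.1,10,0,0,0,1]}}

```text
time: 10.55
eef_pos: [0.4596, -0.0885, 0.0158]
tcp_rot: [0.988, 0.152, 0.001, 0.0]
contact_force: [0.1, 0.1, -0.6]
opening: 0.622
finger_force: 42.9
```

```bash
python3 go.py 458 -88 11 17.5; python3 - <<'E'
from h import *
S=vision.read_camera("scene")
print(meas(S,(235,182),"sat",.019,27))
cv2.imwrite("pics/s4.png",cv2.resize(S["color"][120:270,140:340],None,fx=3,fy=3))
E
```

```text
shift [-0.14 -0.09  0.48] turn [ 0.1 -0.1  0. ] pos [ 0.4596 -0.0885  0.0158] q [-0.41  0.14  2.21  0.    0.8   0.86]
[453.9 -95.9  31.1  52.9  87.6]
```

View pics/s4.png

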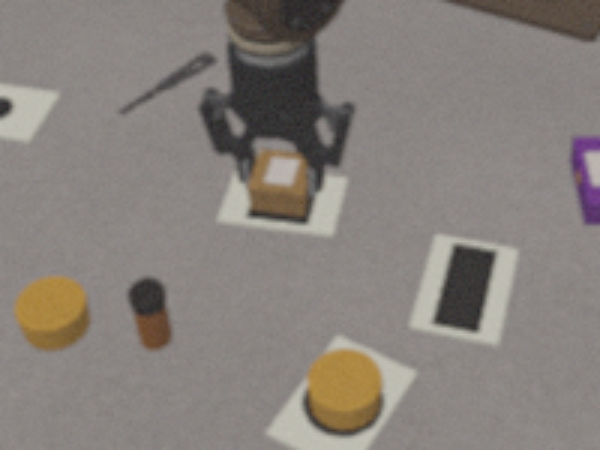

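The card box (crop 280,185) hangs just above its square, in line with it. Lowering the last 5 mm and releasing.

{"op": "arm_command", "data": {"series": [0,0,0.2,0,0,0,1,0,0,0.4,0,0,0,1,0,0,0.6,0,0,0,1,0,0,0.6,0,0,0,1,0,0,0.6,0,0,0,1]}}

```text
time: 11.02
eef_pos: [0.4594, -0.0889, 0.0108]
tcp_rot: [0.988, 0.152, 0.0, 0.0]
contact_force: [-3.5, 0.9, 11.9]
opening: 0.621
finger_force: 44.2
```

```bash
python3 - <<'E'
from h import *
S=vision.read_camera("scene")
print(meas(S,(235,182),"sat",.019,27))
E
```

```text
[457.2 -94.2  26.5  53.4  84.2]
```

{"op": "arm_command", "data": {"series": [0,0,0,0,0,0,0.2,0,0,0,0,0,0,0,0,0,0,0,0,0,0,0,0,0,0,0,0,0,0,0,-1,0,0,0,0,0,0,-3,0,0,0,0,0,0,-7,0,0,0,0,0,0,-11,0,0,0,0,0,0,-11,0,0,0,0,0,0,-11,0,0,0,0]}}

```text
time: 11.9
eef_pos: [0.4608, -0.0893, 0.1226]
tcp_rot: [0.988, 0.152, 0.003, 0.002]
contact_force: [-0.4, -0.2, -0.5]
opening: 1.0
finger_force: 0.0
```

```bash
python3 go.py 404 279 115 83; python3 - <<'E'
from h import *
T=vision.read_camera("top");S=vision.read_camera("scene")
print(meas(T,(284,201),"sat",.019,27),meas(S,(235,182),"sat",.019,27))
E
```

```text
shift [  5.64 -36.84   0.61] turn [  0.4  -0.1 -65.5] pos [ 0.4608 -0.0893  0.1226] q [-0.41 -0.06  2.16  0.    1.03  0.86]
[ 392.7 -111.8  135.     2.3    4.7] [456.4 -91.3  18.7  56.6  79.1]
```

{"op": "arm_command", "data": {"series": [0.6,-3.7,0,0,0,-6.6,0.2,1.2,-7.4,0,0,0,-13.2,0.2,1.8,-11.1,0,0,0,-19.8,0.2,2.4,-14.8,0,0,0,-26.4,0.2,3,-18.5,0,0,0,-33,0.2,3.6,-22.2,0,0,0,-39.6,0.2,4.2,-25.9,0,0,0,-46.2,0.2,4.8,-29.6,0,0,0,-52.8,0.2,5.2,-33.3,0,0,0,-59.4,0.2,5.6,-36.8,0,0,0,-65.5,0.2]}}

```text
time: 12.83
eef_pos: [0.3993, 0.2807, 0.1167]
tcp_rot: [0.747, 0.665, -0.002, -0.001]
contact_force: [0.1, 0.1, 0.2]
opening: 0.801
finger_force: 0.0
```

{"op": "arm_command", "data": {"series": [0,0,0,0,0,0,0.2,0,0,0,0,0,0,0.2,0,0,0,0,0,0,0.2]}}

```text
time: 13.08
eef_pos: [0.4003, 0.2788, 0.1171]
tcp_rot: [0.749, 0.662, -0.002, -0.0]
contact_force: [0.2, -0.5, -0.4]
opening: 0.799
finger_force: 0.0
```

```bash
python3 go.py 404 279 5 83; python3 - <<'E'
from h import *
S=vision.read_camera("scene")
print(meas(S,(367,215),"sat",.015,28))
cv2.imwrite("pics/s5.png",cv2.resize(S["color"][120:270,270:470],None,fx=3,fy=3))
E
```

```text
shift [ 0.09  0.4  11.21] turn [-0.2  0.1 -0. ] pos [0.4003 0.2788 0.1171] q [ 0.4   0.    2.12 -0.    1.02  0.52]
[402.2 276.7  84.3  58.4  90.3]
```

View pics/s5.png

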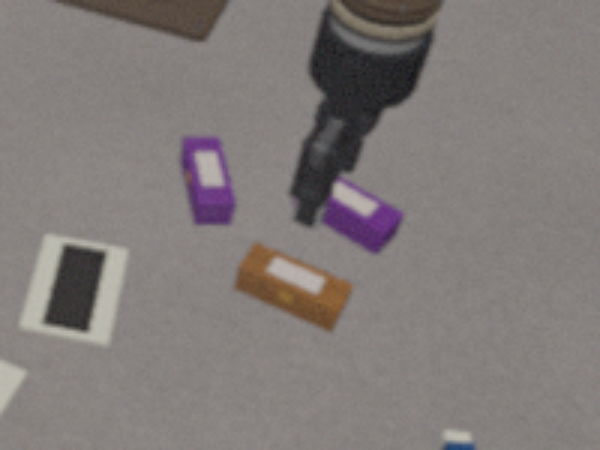

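The gripper is above the wooden box (crop 293,285) with the fingers set across its width. The purple boxes (208,180) and (360,212) are outside the fingers' path. Going down.

{"op": "arm_command", "data": {"series": [0.1,0.3,4,0,0,0,0.2,0.1,0.3,7.5,0,0,0,0.2,0.1,0.3,9.5,0,0,0,0.2,0.1,0.3,10.5,0,0,0,0.2,0.1,0.3,11,0,0,0,0.2,0.1,0.3,11,0,0,0,0.2,0.1,0.3,11,0,0,0,0.2]}}

```text
time: 13.72
eef_pos: [0.4058, 0.2799, 0.01]
tcp_rot: [0.749, 0.662, 0.001, 0.0]
contact_force: [0.2, -0.5, 1.1]
opening: 0.798
finger_force: 0.0
```

{"op": "arm_command", "data": {"series": [0,0,0,0,0,0,1,0,0,0,0,0,0,1,0,0,0,0,0,0,1,0,0,0,0,0,0,1,0,0,0,0,0,0,1,0,0,0,0,0,0,1,0,0,0,0,0,0,1,0,0,0,0,0,0,1], "force": 40}}

```text
time: 14.38
eef_pos: [0.4059, 0.2806, 0.0104]
tcp_rot: [0.749, 0.663, 0.001, 0.001]
contact_force: [-0.8, 0.0, 6.5]
opening: 0.4
finger_force: 41.0
```

{"op": "arm_command", "data": {"series": [0,0,-2,0,0,0,1,0,0,-5,0,0,0,1,0,0,-8,0,0,0,1,0,0,-10,0,0,0,1,0,0,-11,0,0,0,1,0,0,-11,0,0,0,1]}}

```text
time: 14.88
eef_pos: [0.4061, 0.2807, 0.1214]
tcp_rot: [0.749, 0.663, 0.003, 0.001]
contact_force: [-0.5, 0.5, -0.9]
opening: 0.396
finger_force: 40.3
```

```bash
python3 go.py 480 108 110 12
```

```text
shift [-16.25   9.44   1.14] turn [ 0.1 -0.3 71. ] pos [0.4061 0.2807 0.1214] q [0.4  0.   2.11 0.   1.02 0.52]
```

{"op": "arm_command", "data": {"series": [-1.6,0.9,0,0,0,7.1,1,-3.2,1.9,0,0,0,14.2,1,-4.8,2.8,0,0,0,21.3,1,-6.4,3.8,0,0,0,28.4,1,-8,4.7,0,0,0,35.5,1,-9.6,5.6,0,0,0,42.6,1,-11.2,6.6,0,0,0,49.7,1,-12.8,7.5,0,0,0,56.8,1,-14.4,8.5,0,0,0,63.9,1,-16.2,9.4,0,0,0,71,1]}}

```text
time: 15.72
eef_pos: [0.4769, 0.107, 0.1165]
tcp_rot: [0.995, 0.101, -0.002, -0.0]
contact_force: [0.5, 0.8, -1.1]
opening: 0.402
finger_force: 40.3
```

{"op": "arm_command", "data": {"series": [0,0,0,0,0,0,1,0,0,0,0,0,0,1,0,0,0,0,0,0,1]}}

```text
time: 15.97
eef_pos: [0.4769, 0.108, 0.1174]
tcp_rot: [0.994, 0.105, -0.002, -0.0]
contact_force: [0.4, 0.1, -0.2]
opening: 0.399
finger_force: 40.3
```

```bash
python3 go.py 480 108 18 12.5
```

```text
shift [0.33 0.08 9.94] turn [-0.1  0.2 -0.4] pos [0.4769 0.108  0.1174] q [0.01 0.   2.12 0.   1.02 1.37]
```

{"op": "arm_command", "data": {"series": [0.2,0.1,3,0,0,0,1,0.2,0.1,6,0,0,0,1,0.2,0.1,8,0,0,0,1,0.2,0.1,9,0,0,0,1,0.2,0.1,9.6,0,0,0,1,0.2,0.1,9.8,0,0,0,1,0.2,0.1,9.8,0,0,0,1,0.2,0.1,9.8,0,0,0,1]}}

```text
time: 16.63
eef_pos: [0.4814, 0.1074, 0.0222]
tcp_rot: [0.995, 0.105, 0.001, 0.0]
contact_force: [-0.2, 0.4, -0.7]
opening: 0.4
finger_force: 40.3
```

```bash
python3 go.py 480 108 14 12.5; python3 - <<'E'
from h import *
S=vision.read_camera("scene")
print(meas(S,(295,213),"sat",.022,34))
cv2.imwrite("pics/s6.png",cv2.resize(S["color"][140:290,200:400],None,fx=3,fy=3))
E
```

```text
shift [-0.13 -0.09  0.82] turn [ 0.  -0.1 -0.5] pos [0.4814 0.1074 0.0222] q [0.01 0.17 2.15 0.   0.82 1.37]
[478.9 103.9  16.3  35.6 113.5]
```

View pics/s6.png

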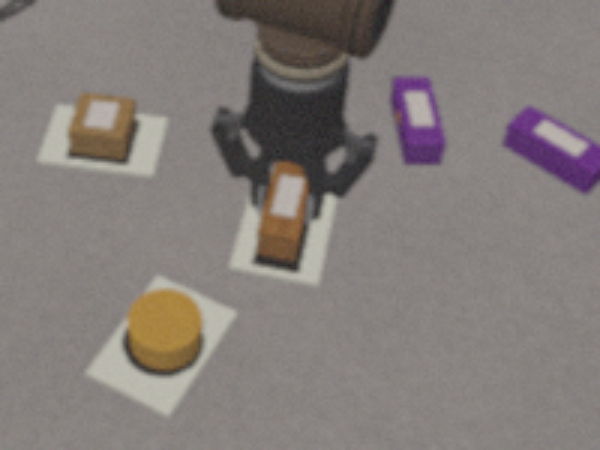

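The card box (crop 102,125) is centred on its square. The slide box (crop 283,212) hangs about 8 mm over its oblong, in line with it. Lowering and releasing.

{"op": "arm_command", "data": {"series": [0,-0.1,0.3,0,0,0,1,0,-0.1,0.6,0,0,0,1,0,-0.1,0.8,0,0,0,1,0,-0.1,0.9,0,0,0,1,0,-0.1,0.9,0,0,0,1,0,-0.1,0.9,0,0,0,1]}}

```text
time: 17.18
eef_pos: [0.4806, 0.1082, 0.0143]
tcp_rot: [0.995, 0.104, -0.001, 0.0]
contact_force: [-6.8, -0.3, 16.2]
opening: 0.396
finger_force: 42.1
```

```bash
python3 go.py 480 108 14 12.5; python3 - <<'E'
from h import *
S=vision.read_camera("scene")
print(meas(S,(295,213),"sat",.019,34))
E
```

```text
shift [-0.06  0.01  0.03] turn [-0.   0.1 -0.5] pos [0.4806 0.1082 0.0143] q [ 0.02  0.19  2.15 -0.    0.81  1.38]
[482.3 106.1  17.8  37.5 109.1]
```

{"op": "arm_command", "data": {"series": [0,0,0,0,0,0,0.3,0,0,0,0,0,0,0.2,0,0,0,0,0,0,0.2,0,0,0,0,0,0,0.2,0,0,-1,0,0,0,0.2,0,0,-3,0,0,0,0.2,0,0,-7,0,0,0,0.2,0,0,-11,0,0,0,0.2,0,0,-12,0,0,0,0.2,0,0,-12,0,0,0,0.2]}}

```text
time: 18.07
eef_pos: [0.4833, 0.1083, 0.137]
tcp_rot: [0.995, 0.104, 0.005, 0.0]
contact_force: [0.7, -0.1, -0.4]
opening: 0.798
finger_force: 0.0
```

```bash
python3 go.py 648 -106 130 62; python3 - <<'E'
from h import *
T=vision.read_camera("top");S=vision.read_camera("scene")
print(meas(S,(295,213),"sat",.019,34))
E
```

```text
shift [11.66 24.38  0.86] turn [  0.3  -0.5 -50. ] pos [0.4833 0.1083 0.137 ] q [ 0.02 -0.02  2.1   0.    1.05  1.38]
[478.9 106.8  13.   35.  113.4]
```

{"op": "arm_command", "data": {"series": [1.4,3,0,0,0,-6.5,0.3,2.8,6,0,0,0,-13,0.3,4.2,9,0,0,0,-19.5,0.3,5.6,12,0,0,0,-26,0.3,7,15,0,0,0,-32.5,0.3,8.4,18,0,0,0,-39,0.3,10,21,0,0,0,-45,0.3,11.7,24.4,0,0,0,-50,0.3,11.7,24.4,0,0,0,-50,0.3,11.7,24.4,0,0,0,-50,0.3]}}

```text
time: 19.0
eef_pos: [0.6441, -0.1075, 0.1281]
tcp_rot: [0.858, 0.513, -0.002, -0.002]
contact_force: [-0.1, 1.0, 0.1]
opening: 0.7
finger_force: 0.0
```

{"op": "arm_command", "data": {"series": [0,0,0,0,0,0,0.3,0,0,0,0,0,0,0.3]}}

```text
time: 19.17
eef_pos: [0.6435, -0.105, 0.13]
tcp_rot: [0.857, 0.515, -0.001, -0.002]
contact_force: [-0.1, 0.0, -0.0]
opening: 0.703
finger_force: 0.0
```

```bash
python3 go.py 648 -106 15 62; python3 - <<'E'
from h import *
S=vision.read_camera("scene")
print(meas(S,(190,225),"vial",.031,18))
cv2.imwrite("pics/s7.png",cv2.resize(S["color"][120:270,110:310],None,fx=3,fy=3))
E
```

```text
shift [ 0.13  0.49 11.49] turn [-0.2  0.  -0. ] pos [ 0.6435 -0.105   0.13  ] q [-0.32  0.33  1.71  0.    1.1   0.17]
[ 645.6 -108.1   44.8   25.3   73.3]
```

View pics/s7.png

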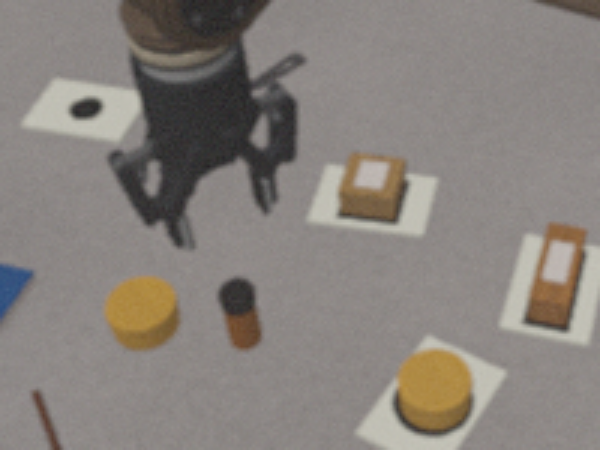

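The three placed containers sit on their shapes. The gripper stands above the vial (crop 240,313), clear of the other tin (142,312). Going down and gripping.

{"op": "arm_command", "data": {"series": [0.1,0.3,3,0,0,0,0.3,0.1,0.3,6,0,0,0,0.3,0.1,0.3,8.5,0,0,0,0.3,0.1,0.3,10.5,0,0,0,0.3,0.1,0.3,11.5,0,0,0,0.3,0.1,0.3,11.8,0,0,0,0.3,0.1,0.3,11.8,0,0,0,0.3,0.1,0.3,11.8,0,0,0,0.3]}}

```text
time: 19.88
eef_pos: [0.6492, -0.1067, 0.0155]
tcp_rot: [0.857, 0.515, 0.001, 0.001]
contact_force: [0.5, -0.2, -0.1]
opening: 0.695
finger_force: 0.0
```

{"op": "arm_command", "data": {"series": [0,0,0,0,0,0,1,0,0,0,0,0,0,1,0,0,0,0,0,0,1,0,0,0,0,0,0,1,0,0,0,0,0,0,1,0,0,0,0,0,0,1,0,0,0,0,0,0,1,0,0,0,0,0,0,1], "force": 30}}

```text
time: 20.55
eef_pos: [0.6491, -0.107, 0.0155]
tcp_rot: [0.857, 0.515, 0.001, 0.001]
contact_force: [-2.2, -0.3, 5.9]
opening: 0.333
finger_force: 29.2
```

{"op": "arm_command", "data": {"series": [0,0,-2,0,0,0,1,0,0,-5,0,0,0,1,0,0,-8,0,0,0,1,0,0,-10,0,0,0,1,0,0,-11,0,0,0,1,0,0,-11,0,0,0,1]}}

```text
time: 21.05
eef_pos: [0.65, -0.1074, 0.1272]
tcp_rot: [0.857, 0.515, 0.002, 0.002]
contact_force: [0.1, -0.3, -0.6]
opening: 0.338
finger_force: 29.5
```

```bash
python3 go.py 480 -420 120 62;python3 go.py 480 -420 120 20
```

```text
shift [-35.58  -0.32   0.68] turn [ 0.3 -0.1 -0. ] pos [ 0.65   -0.1074  0.1272] q [-0.32  0.35  1.7  -0.    1.09  0.17]
shift [-35.58  -0.32   0.68] turn [ 0.3 -0.2 42. ] pos [ 0.65   -0.1074  0.1272] q [-0.32  0.35  1.7  -0.    1.09  0.17]
```

{"op": "arm_command", "data": {"series": [-3,0,0,0,0,0,1,-7,0,0,0,0,0,1,-11,0,0,0,0,0,1,-15,0,0,0,0,0,1,-19,-0.2,0,0,0,0,1,-23,-0.3,0,0,0,0,1,-27,-0.3,0,0,0,0,1,-31,-0.3,0,0,0,0,1,-34,-0.3,0,0,0,0,1,-35.6,-0.3,0,0,0,0,1]}}

```text
time: 21.88
eef_pos: [0.4754, -0.4219, 0.1214]
tcp_rot: [0.858, 0.513, -0.001, -0.002]
contact_force: [-0.6, -0.1, -0.6]
opening: 0.338
finger_force: 29.5
```

{"op": "arm_command", "data": {"series": [0,0,0,0,0,0,1,0,0,0,0,0,0,1,0,0,0,0,0,0,1]}}

```text
time: 22.13
eef_pos: [0.4785, -0.418, 0.1226]
tcp_rot: [0.857, 0.515, 0.0, -0.001]
contact_force: [-1.1, -0.1, 0.1]
opening: 0.333
finger_force: 29.5
```

```bash
python3 go.py 480 -420 25 62
```

```text
shift [-0.13  0.24  9.76] turn [-0.1 -0.1  0. ] pos [ 0.4785 -0.418   0.1226] q [-0.88  0.31  1.76  0.    1.08 -0.39]
```

{"op": "arm_command", "data": {"series": [-0.1,0.1,3,0,0,0,1,-0.1,0.1,6,0,0,0,1,-0.1,0.1,8,0,0,0,1,-0.1,0.1,9,0,0,0,1,-0.1,0.1,9.6,0,0,0,1,-0.1,0.1,9.9,0,0,0,1,-0.1,0.1,9.9,0,0,0,1,-0.1,0.1,9.9,0,0,0,1]}}

```text
time: 22.8
eef_pos: [0.4797, -0.4215, 0.0264]
tcp_rot: [0.857, 0.515, 0.0, 0.001]
contact_force: [0.3, -0.2, 0.1]
opening: 0.337
finger_force: 29.5
```

```bash
python3 go.py 480 -420 19.5 62; python3 - <<'E'
from h import *
S=vision.read_camera("scene")
cv2.imwrite("pics/s8.png",cv2.resize(S["color"][90:210,70:230],None,fx=4,fy=4))
E
```

```text
shift [ 0.15 -0.05  0.69] turn [0.1 0.1 0. ] pos [ 0.4797 -0.4215  0.0264] q [-0.88  0.44  1.79  0.    0.91 -0.39]
```

View pics/s8.png

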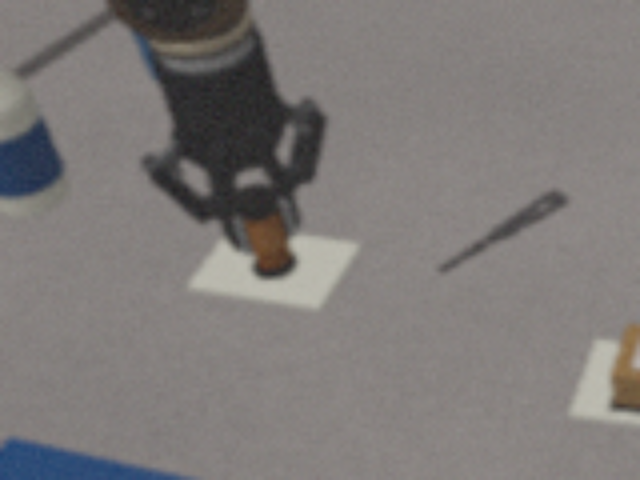

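The vial (crop 270,235) hangs upright just over its small disc (crop 273,266). Lowering 7 mm.

{"op": "arm_command", "data": {"series": [0,0,0.2,0,0,0,1,0,0,0.4,0,0,0,1,0,0,0.6,0,0,0,1,0,0,0.7,0,0,0,1,0,0,0.7,0,0,0,1,0,0,0.7,0,0,0,1]}}

```text
time: 23.35
eef_pos: [0.479, -0.4215, 0.0195]
tcp_rot: [0.857, 0.515, -0.0, 0.0]
contact_force: [-2.6, 2.1, 6.3]
opening: 0.337
finger_force: 29.8
```

Contact. Releasing gently, rising and backing off.

{"op": "arm_command", "data": {"series": [0,0,0,0,0,0,0.55,0,0,0,0,0,0,0.3,0,0,0,0,0,0,0.3,0,0,0,0,0,0,0.3,0,0,-1,0,0,0,0.3,0,0,-3,0,0,0,0.3,0,0,-7,0,0,0,0.3,0,0,-11,0,0,0,0.3,0,0,-15,0,0,0,0.3,0,0,-18,0,0,0,0.3]}}

```text
time: 24.18
eef_pos: [0.4794, -0.4217, 0.2028]
tcp_rot: [0.857, 0.515, 0.0, 0.002]
contact_force: [0.3, 0.0, -0.4]
opening: 0.698
finger_force: 0.0
```

{"op": "arm_command", "data": {"series": [-4,0,0,0,0,0,0.3,-8,0,0,0,0,0,0.3,-12,0,0,0,0,0,0.3,-16,0,0,0,0,0,0.3,-20,0,0,0,0,0,0.3,-20,0,0,0,0,0,0.3,-20,0,0,0,0,0,0.3]}}

```text
time: 24.77
eef_pos: [0.3831, -0.5992, 0.198]
tcp_rot: [0.858, 0.513, 0.0, -0.0]
contact_force: [0.7, 0.3, -0.3]
opening: 0.703
finger_force: 0.0
```

```bash
python3 - <<'E'
from h import *
T=vision.read_camera("top");S=vision.read_camera("scene")
for n,t,s,k,z,r in[("tin",(238,148),(254,250),"sat",.019,20),("vial",(383,189),(139,149),"vial",.035,15),("card",(284,199),(235,182),"sat",.019,25),("slide",(226,192),(295,213),"sat",.019,30)]:
    print(n,meas(T,t,k,z,r),meas(S,s,k,z,r))
print(telemetry.get_state()["contact_force"])
c=S["color"];cv2.imwrite("pics/s9.png",cv2.resize(c[90:290,70:336],None,fx=3,fy=3))
E
```

```text
tin [6.335e+02 7.110e+01 6.000e-01 5.490e+01 6.080e+01] [633.3  67.1  26.4  57.1  74.3]
vial [ 478.6 -416.5  116.6   24.8   42.6] [ 477.1 -423.5   49.7   26.   103.2]
card [457.2 -86.9 107.3  52.4  53.3] [455.3 -91.5  17.6  57.1  79.3]
slide [477.2 109.5  12.4  34.1  89.4] [478.6 106.6  12.6  35.3 113.9]
[ 0.39228978 -0.49066321  0.21703002]
```

View pics/s9.png

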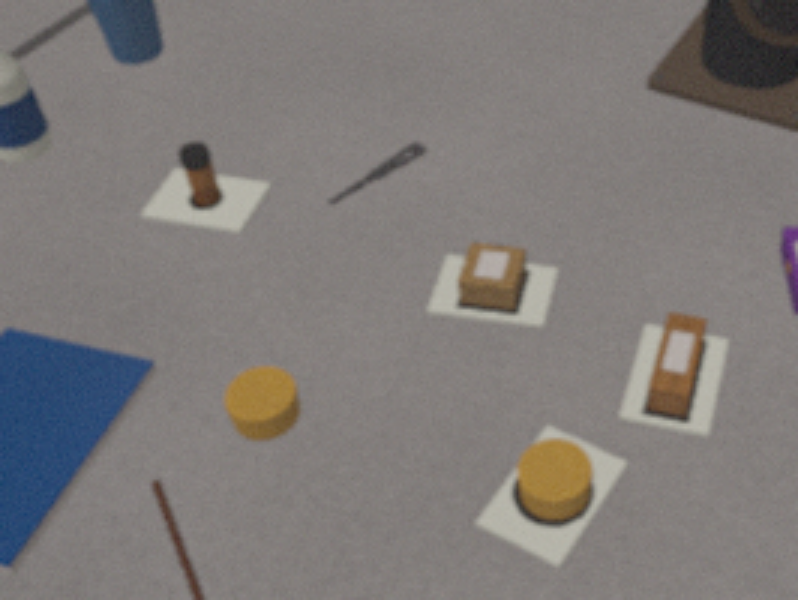

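All four containers stand on their shapes: vial (203,177), card box (492,277), slide box (678,365) and tin (554,480). Each is within about 3 mm of its shape's centre in both views. The tweezers (380,172) look unmoved. Handing in.

```bash
python3 -c "
from plant import ctrl
print(ctrl.sign_off())"
```

```text
the job is handed in; nothing more can be done
None
```

All four containers stand upright on their own pads, each within about 3 mm of its shape's centre in both camera views and the boxes in line; the arm never went near the tweezers or eraser, and the job is handed in (no verdict was returned).

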